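Fit the pull knob to a hatchling tub

ROBOT

A 6-joint arm with a two-finger parallel gripper is mounted at the origin on the work surface. World frame = base frame: x ahead of the robot, y to its left, z up, the work surface at z = 0. Lengths are in m, angles in degrees, forces in N, time in s.
With the tool pointing down it reaches from about 0.25 to 0.725 m from the base axis. Payload 9.7 kg.
Tool frame: the origin (TCP) lies at the very end of the fingers, on their centre line; the grasp point (between the pads) lies 19 mm behind it; z points along the fingers, y is the direction in which the jaws open and shut (so a half turn about z gives the same grasp; the last joint's range is limited). The gripper opens to 85 mm and grips with 20 to 120 N. Pads are 22 mm wide; open, the fingers measure 114 mm over their backs; the gripper's body (76 mm by 85 mm) begins 54 mm behind the grasp point. The pads swing forward as they close: fully open they stand 13 mm farther back than shut.
Start: joints at [-63.426, 4.979, 10.078, 95.1, 0, 90], TCP at [0.246, -0.492, 0.209] pointing down, gripper open.
Joint ranges: [-179.16, 179.16], [-48.56, 103.87], [-65.8, 70.77], [-126.05, 130.52], [-82.76, 87.17], [-180, 180]. Speed limits (degrees/s): [127.2, 127.2, 147.25, 180, 180, 180].

INTERFACE

Orientations are given as [roll, pitch, yaw] about the fixed x, y, z axes, in that order (R = Rz(yaw) Ry(pitch) Rx(roll)).
In Python, from workcell import bot gives the robot as it stands.
- The arm moves only by the shell command python3 -m pendant 'ROWS' [FORCE]. ROWS is JSON, a list that holds one entry, the list of rows, each a list of 7 numbers: the shift along the tool's x, y, z in cm, then the turn, a rotation vector about the tool's x, y, z in rad, then the opening in per cent of the stroke, from 0 (shut) to 100 (fully open). In form: [[[dx, dy, dz, ax, ay, az, gripper], ...]]. A call has 1 to 5 rows; each row shifts and turns the pose as measured when the row begins, along the tool's axes as they then stand; what a row does not reach is not made up. A row lasts 1/12 s, in which the tool goes at most 41.7 mm and 7.16 degrees, less where a joint would pass 70% of its speed; a pose out of reach is approached as far as the arm can. A call with a gripper value outside its range is refused whole. The fingers move at their own pace and stop on an object; FORCE is the grip in N (left out, the last holds). Time passes only in rows, so rows that do not move let the fingers close. It gives the time, the measured TCP pose, the force and the opening at its end, in the units of the state.
- bot.get_obs(): the state, without advancing time (a new reading comes with each control period).
- bot.camera(name): name is "scene" or "top" or "wrist"; returns the picture (480x640x3 uint8, red, green, blue); there is no depth.
- bot.get_calibration(name): a dict with "intrinsics" (3x3 intrinsics, pixels), "pose" (4x4, takes a point from camera to world coordinates); the wrist camera has in their place "T_tool_cam" (4x4, takes a point from camera to tool coordinates, whose origin is the TCP and whose axes are the flange's). Camera axes: x right, y down, z forward; pixel columns grow to the right and rows downward; lengths in m; the calibration is good to about 2 mm. A picture is of the moment at which its call begins: read the wrist's pose just before it. get_calibration takes no time and is no camera call.
- bot.job_done(): hands the job in, once; it reports no verdict.
Trained networks look in the newest picture that a camera, given by its name, has taken for a name from the list of things; names that differ only in an ending like _2 or _b are one class to them, and where a whole thing is asked for, a point or a joint stands for the part that bears it (a point fixed in the world has none). Each returns a list of dicts, best first, with "confidence" (0 to 1); they miss things now and then, are a little off and sometimes report something else, mostly with a low value. They report only what shows in the picture. A call takes as long as a camera call. They do not tell look-alikes from the thing itself.
- bot.masks_of(camera, thing): "pixels" (480x640 bool, what is visible of it) and "extent" ([left, top, right, bottom] in pixels, round what is visible of it).
- bot.mark_of(camera, thing): "uv" ([column, row] in pixels: a listed point, or the origin of a listed thing).
The state is a dict: "time": time; "q": joint angles; "qd": joint speeds; "joint_efforts": joint torques, N m; "ee_pos": TCP position; "tcp_rot": TCP orientation; "wrist_force": force on the tool from outside, world axes, zero at the start; "torque": the same for the moment, N m; "opening": finger opening in m.
Only numpy, scipy, OpenCV 4.12 (cv2) and the standard library are available. Lean on these libraries where they do the work, as an engineer would, in place of code of your own. Each camera call takes 0.05 s, during which the arm holds its last target. There are 200 camera calls.

TASK

Fit the pull to the front of the clear rack tub, which stands front-up in its plywood cradle: slip the aluminium spacer sleeve over the black snap stud and down flat onto the stud's flange, then press the brass knob onto the stud, on top of the spacer, through the click until it is fully home. Do not let up when the click gives way: finish with the gripper still on the knob, bearing down firmly so that the knob is pressed hard against the spacer. Leave the spray bottle, the work lamp and the marker where they are.

Things in the scene. Friction and masses are not known exactly. Their poses are not given: they have to be found in the camera images.
- tub: clear tub 130x90x170 mm standing on its back end in a plywood cradle (130x170 mm, 60 mm high), both fixed to the table. Origin under its middle at table level; z up, y along the 130 mm width; its open side faces -x of this frame. The front wall is the level top face, 185 mm above the table; along its -x edge, 41 to 45 mm from the stud's axis, the tub's rim stands 6 mm above the face.
- stud_seat (a point): seat of the spacer: on the axis of the upright black stud in the middle of the tub's front wall, on top of the stud's flange (40 mm across), 187 mm above the table; z up. From here the stud has a shoulder 14 mm across and 14 mm high, a thin neck, and a sprung split head 14 mm across, widest 23.9 mm up. Fixed to the tub.
- stud_head (a point): top of the stud's sprung split head, on its axis, 27.9 mm above stud_seat. The knob's throat meets the head with the knob about 9 mm above its end position; the push rises to 7 to 15 N and gives way (the click) 5 to 7 mm above the end position, then the head draws the knob down onto the spacer. The head holds the knob against a similar pull.
- spacer: loose aluminium sleeve standing on the table, both ends alike: 26 mm outside diameter, 15.8 mm bore right through, 18 mm high, about 30 g. Origin on its axis at its underside; z up. It slides over the stud's head and shoulder with 0.9 mm clearance all round; home when its origin is at stud_seat, the head then standing 10 mm out of it.
- knob: loose brass knob standing on its foot on the table, 26 mm high, about 60 g: head 32 mm diameter from 12 to 26 mm up (straight side 14.5 to 21 mm, domed top), foot 24 mm diameter. Origin on its axis at its underside; z up. In the foot an 11 mm throat, 2.5 mm deep, then a 17 mm cavity. Home when the foot stands on the seated spacer: origin 18 mm above stud_seat. Yaw is free.
- spray_bottle: white spray bottle with blue trigger head, 74 mm diameter, 232 mm high, standing loose; origin at the middle of its underside. Leave alone.
- work_lamp: black cordless work lamp standing loose on its 115 x 78 mm battery with a red band, 235 mm high; origin at the middle of its underside. Leave alone.
- marker: grey marker pen with a black cap, 135 mm long, 18 mm thick, lying loose along its own x; origin under its middle at table level. Leave alone.
Things that resemble listed ones, but are neither listed nor needed, are in the scene too. Of the things shaped like the knob, the brass one is meant. Several things look just like the tub: the one meant starts nearest to the robot's base.

How it is judged (in metres and radians):
On the way, in this order (a step that is already met when the one before it is completed fails the run):
1. the spacer is down over the stud, flat on the flange, before the knob is on (horizontal distance between spacer and stud_seat below 0.003 m and z of spacer in the frame of stud_seat below 0.002 m and angle between spacer's own z axis and vertical below 0.1 rad and distance between knob and stud_seat above 0.035 m), for 0.2 s.
2. the knob is clicked onto the stud and home on the spacer (horizontal distance between knob and stud_seat below 0.003 m and z of knob in the frame of stud_seat below 0.0195 m and angle between knob's own z axis and vertical below 0.1 rad and z of spacer in the frame of stud_seat below 0.002 m), for 0.1 s.
At the end, for the whole second after the job is handed in: Through the last second: spacer flat on the flange (3 mm off axis, 2 mm height, 0.1 rad tilt at most), knob home on it (3 mm off axis, at most 1.5 mm high, 0.1 rad tilt), fingers on the knob (over 2 N), knob pressing on the spacer with over 4 N (all of step 2 and horizontal distance between spacer and stud_seat below 0.003 m and angle between spacer's own z axis and vertical below 0.1 rad and contact force between the fingers and knob above 2 N and contact force between knob and spacer above 4 N); the arm keeps its last pose, push and grip.
It fails at once if spray bottle, work lamp or marker disturbed (moved over 30 mm or bottle or lamp tipped) (distance of any of spray_bottle, work_lamp, marker from where it was at the start of the episode above 0.03 m or angle between any of spray_bottle, work_lamp's own z axis and vertical above 0.3 rad).
It also fails if it takes over 72 s, if anything falls off the work surface, if the arm or the gripper's body presses on something with over 40 N, if the wrist force passes 120 N, or if a joint passes its speed limit or range.

## Working session

There is one attempt and no reset: what is moved stays moved. The work goes in short steps, Python scripts to look and compute and a shell command to move; the robot and the scene stay as the last step left them, time stands still between calls to the robot, and variables do not carry over. Pictures are saved under pics/ and viewed, about 8 in all and at most 12, crops included, and the job is handed in when it is done.

```bash
mkdir -p pics; cat > h.py <<'E'
import numpy as np, cv2
from scipy.spatial.transform import Rotation as R
from workcell import bot
def tool():
    o=bot.get_obs(); T=np.eye(4); T[:3,3]=o["ee_pos"]; T[:3,:3]=R.from_euler('xyz',o["tcp_rot"],degrees=True).as_matrix(); return T
def shot(cam,name=None):
    T=tool(); im=bot.camera(cam); c=bot.get_calibration(cam)
    P=c["pose"] if "pose" in c else T@np.array(c["T_tool_cam"])
    if name: cv2.imwrite(f"pics/{name}.png",im[:,:,::-1])
    return im,np.array(c["intrinsics"]),np.array(P)
def at(uv,K,P,z):
    d=P[:3,:3]@np.linalg.inv(K)@np.array([uv[0],uv[1],1.]); return P[:3,3]+d*(z-P[2,3])/d[2]
def proj(p,K,P):
    c=P[:3,:3].T@(np.array(p)-P[:3,3]); u=K@c; return u[:2]/u[2]
def totool(p):
    "offset in tool axes, cm"
    T=tool(); return (T[:3,:3].T@(np.array(p)-T[:3,3])*100).round(2)
E
python3 - <<'E'
from h import *
print(bot.get_obs())
H=dict(spacer=0,knob=0,stud_seat=.187,stud_head=.2149,tub=0,marker=0,spray_bottle=0,work_lamp=0)
for cam in("top","scene"):
    im,K,P=shot(cam,cam); print(cam,P[:3,3].round(3))
    for t,z in H.items():
        for m in bot.mark_of(cam,t): print(t,np.round(m["uv"]),round(m["confidence"],2),at(m["uv"],K,P,z).round(3))
E
```

```text
{'time': 0.0, 'q': array([-6.34267364e+01,  5.00934936e+00,  1.00350325e+01,  9.50997398e+01,
        7.62296364e-05,  9.00001310e+01]), 'qd': array([ 0.09123985, -0.00590195,  0.04134393, -0.01141853, -0.08317584,
       -0.09332161]), 'joint_efforts': array([ 1.85251236e-03, -5.20391786e+01,  4.64803827e+01,  1.64413213e-02,
        3.07722974e-05,  4.24608402e-05]), 'ee_pos': array([ 0.2459226 , -0.49166809,  0.20790507]), 'tcp_rot': array([-1.79925943e+02, -7.60602508e-05,  2.65731325e+01]), 'wrist_force': array([ 0.3172393 , -0.03377909,  0.10427552]), 'torque': array([0.02343474, 0.01560348, 0.00433682]), 'opening': 0.08523350459625822}
top [0.482 0.01  1.214]
spacer [426. 295.] 0.62 [ 0.497 -0.236  0.   ]
knob [296. 182.] 0.73 [0.768 0.066 0.   ]
knob [205. 288.] 0.68 [0.519 0.279 0.   ]
knob [216. 255.] 0.66 [0.596 0.254 0.   ]
stud_seat [307. 300.] 0.96 [0.487 0.036 0.187]
stud_seat [408. 176.] 0.6 [ 0.736 -0.17   0.187]
stud_head [418. 168.] 0.88 [ 0.745 -0.185  0.215]
stud_head [310. 299.] 0.84 [0.49  0.03  0.215]
tub [402. 196.] 0.61 [ 0.732 -0.186  0.   ]
marker [294. 181.] 0.64 [0.771 0.069 0.   ]
spray_bottle [145. 228.] 0.79 [0.661 0.421 0.   ]
spray_bottle [310. 299.] 0.67 [0.491 0.034 0.   ]
work_lamp [504. 221.] 0.73 [ 0.67  -0.427  0.   ]
scene [1.19  0.559 0.926]
spacer [294. 214.] 0.57 [ 0.491 -0.242  0.   ]
knob [447. 328.] 0.61 [0.517 0.271 0.   ]
knob [420. 344.] 0.53 [0.594 0.255 0.   ]
stud_seat [224. 218.] 0.92 [ 0.747 -0.18   0.187]
stud_seat [377. 208.] 0.64 [0.491 0.034 0.187]
stud_head [221. 206.] 0.66 [ 0.743 -0.187  0.215]
stud_head [377. 193.] 0.61 [0.481 0.022 0.215]
tub [235. 274.] 0.95 [ 0.741 -0.187 -0.   ]
tub [374. 260.] 0.89 [ 0.471  0.024 -0.   ]
tub [202. 213.] 0.33 [ 0.662 -0.428  0.   ]
marker [303. 344.] 0.64 [0.767 0.076 0.   ]
marker [465. 415.] 0.36 [0.664 0.414 0.   ]
spray_bottle [467. 416.] 0.66 [0.663 0.418 0.   ]
work_lamp [202. 213.] 0.85 [ 0.662 -0.427  0.   ]
```

View pics/top.png

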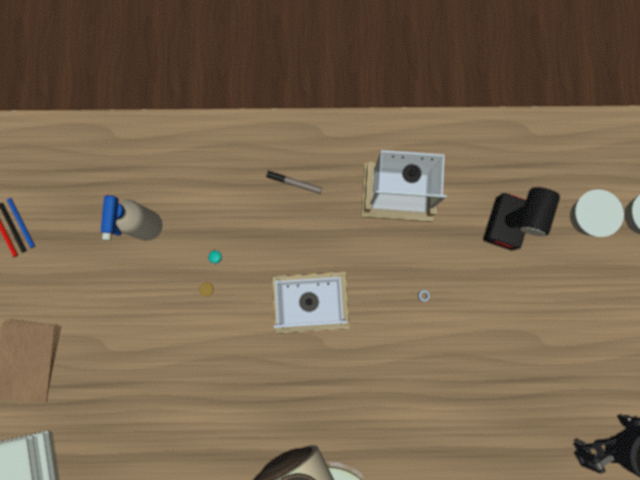

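View pics/scene.png

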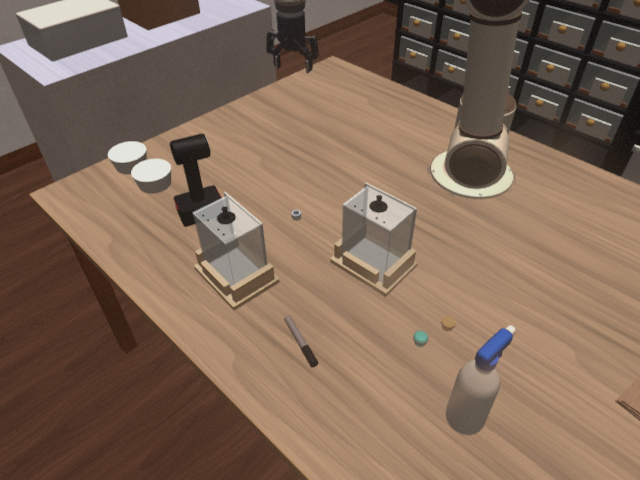

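Candidates: near tub at (310,300) in the top view against the far one at (410,185). The near one, about 0.49 m from the base, is meant. Knob shapes: (206,289) is brass or gold and (215,257) is teal, so the brass one is meant. The spacer ring is at (424,296). I'll confirm these in one enlarged crop.

```bash
python3 - <<'E'
from h import *
t=cv2.imread("pics/top.png"); s=cv2.imread("pics/scene.png")
a=cv2.resize(s[300:360,390:480],(450,300),interpolation=3); b=cv2.resize(t[260:340,260:360],(350,280),interpolation=3); b=cv2.copyMakeBorder(b,0,20,0,0,0)
cv2.imwrite("pics/crop.png",np.hstack([a,b]))
print(bot.get_calibration("wrist"))
E
```

```text
{'intrinsics': array([[348.89756649,   0.        , 320.5905452 ],
       [  0.        , 348.89756649, 238.80142289],
       [  0.        ,   0.        ,   1.        ]]), 'T_tool_cam': array([[ 2.78598646e-04, -9.48660419e-01, -3.16296272e-01,
         8.07070857e-02],
       [ 9.99999918e-01,  3.57610895e-04, -1.91759067e-04,
        -1.23126803e-03],
       [ 2.95025230e-04, -3.16296193e-01,  9.48660441e-01,
        -1.63333698e-01],
       [ 0.00000000e+00,  0.00000000e+00,  0.00000000e+00,
         1.00000000e+00]])}
```

View pics/crop.png

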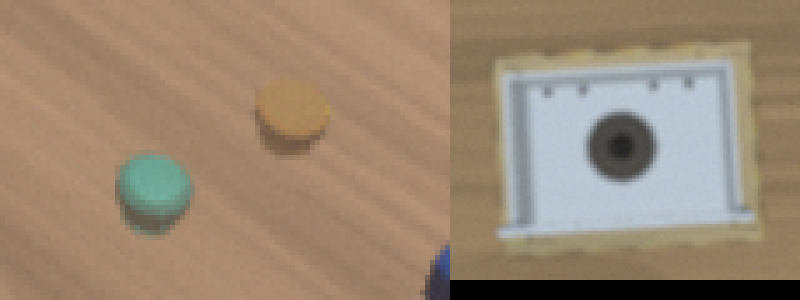

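```bash
python3 -m pendant '[[[0,0,0,0,0,0.116,100],[0,0,0,0,0,0.116,100],[0,0,0,0,0,0.116,100],[0,0,0,0,0,0.116,100],[0,0,0,0,0,0,100]]]'
python3 -m pendant '[[[2.8,-2.8,0,0,0,0,60],[2.8,-2.8,0,0,0,0,60],[2.8,-2.8,0,0,0,0,60],[2.8,-2.8,0,0,0,0,60],[0,0,0,0,0,0,60]]]'
```

```text
time: 1.32
ee_pos: [0.246, -0.4919, 0.2086]
tcp_rot: [180.0, 0.0, -1.2]
wrist_force: [-0.8, 0.5, -0.5]
opening: 0.0851
time: 1.73
ee_pos: [0.362, -0.3795, 0.2075]
tcp_rot: [-180.0, 0.0, -0.5]
wrist_force: [-0.1, -0.2, 0.0]
opening: 0.0514
```

The crop shows the brass knob at crop (290,115), the teal look-alike at (150,190), and the near tub with its stud, rim towards the robot.

```bash
python3 -m pendant '[[[2.6,-2.8,0,0,0,0,60],[2.6,-2.8,0,0,0,0,60],[2.6,-2.8,0,0,0,0,60],[2.6,-2.8,0,0,0,0,60],[2.6,-2.8,0,0,0,0,60]]]'
python3 -m pendant '[[[0,0,4,0,0,0,60],[0,0,4,0,0,0,60],[0,0,0,0,0,0,60],[0,0,0,0,0,0,60]]]'
cat > ring.py <<'E'
from h import *
import sys
# fit visible circles: python3 ring.py thing z_of_top name
th,z,n=sys.argv[1],float(sys.argv[2]),sys.argv[3]
im,K,P=shot("wrist",n); o=bot.get_obs(); print(o["ee_pos"].round(4),o["tcp_rot"].round(2))
for m in bot.mark_of("wrist",th): print("mark",np.round(m["uv"]),round(m["confidence"],2))
for m in bot.masks_of("wrist",th):
    px=m["pixels"].astype(np.uint8); c=max(cv2.findContours(px,0,1)[0],key=len)
    print("mask",m["extent"],round(m["confidence"],2))
    w=np.array([at(q[0],K,P,z)[:2] for q in c]); print("  at z: min/max",w.min(0).round(4),w.max(0).round(4))
E
python3 ring.py spacer 0.018 w1; python3 - <<'E'
from h import *
c=bot.get_calibration("wrist"); P=tool()@c["T_tool_cam"]; K=c["intrinsics"]
for m in bot.mark_of("wrist","spacer"): p=at(m["uv"],K,P,0); print(p, totool([p[0],p[1],.004]))
E
```

```text
time: 2.15
ee_pos: [0.4927, -0.2385, 0.2078]
tcp_rot: [179.9, -0.0, 0.4]
wrist_force: [-0.2, -0.9, -0.3]
opening: 0.0511
time: 2.48
ee_pos: [0.499, -0.2326, 0.1278]
tcp_rot: [179.8, -0.3, 1.9]
wrist_force: [0.2, 0.3, 1.2]
opening: 0.0514
[ 0.4987 -0.2328  0.1276] [179.83  -0.25   1.83]
mark [315. 231.] 0.71
mask [300.9, 215.5, 331.6, 243.6] 0.68
  at z: min/max [ 0.4856 -0.24  ] [ 0.5122 -0.2153]
[ 0.48990093 -0.22848302  0.        ] [-1.09 -0.63 12.57]
```

View pics/w1.png

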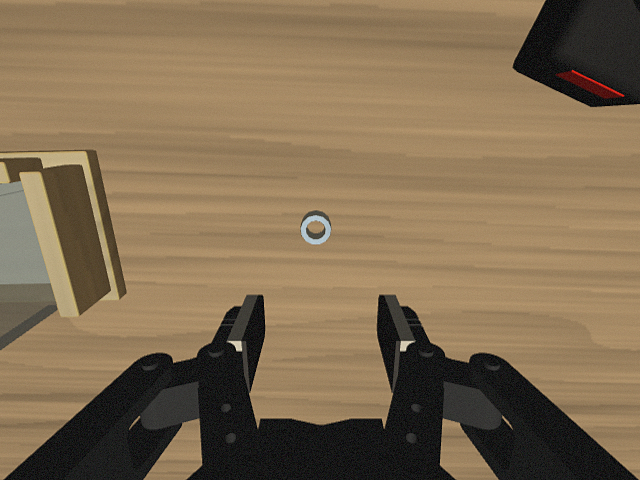

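```bash
python3 - <<'E'
from h import *
im=cv2.imread("pics/w1.png").astype(int); c=bot.get_calibration("wrist"); P=tool()@c["T_tool_cam"]; K=c["intrinsics"]
s=im[195:265,280:350]; m=((s[:,:,0]>150)).astype(np.uint8)
ct=max(cv2.findContours(m,cv2.RETR_EXTERNAL,1)[0],key=len); e=cv2.fitEllipse(ct); print(e)
uv=np.array(e[0])+[280,195]; p=at(uv,K,P,.018); print(uv,p,totool([p[0],p[1],.004]))
w=np.array([at(q[0]+[280,195],K,P,.018)[:2] for q in ct]); print(w.min(0),w.max(0))
for r in s[14:54:2,36]: print(r,end=' ')
E
```

```text
((35.26152420043945, 34.511436462402344), (27.825572967529297, 29.123655319213867), 84.66744232177734)
[315.2615242  229.51143646] [ 0.49721001 -0.22916635  0.018     ] [-0.36 -0.54 12.58]
[ 0.48535982 -0.24135591] [ 0.50952193 -0.21738569]
[105 145 177] [62 70 65] [59 71 71] [171 167 159] [212 201 185] [212 201 182] [ 94 129 155] [ 93 132 157] [103 140 170] [102 143 172] [101 141 168] [ 96 130 158] [ 72  88 102] [67 77 79] [62 72 74] [168 168 156] [208 199 182] [215 200 179] [ 83 122 154] [ 98 134 160]
```

```bash
python3 -m pendant '[[[-0.1,-0.45,3,0,0,0,60],[0,0,3,0,0,0,60],[0,0,0,0,0,0,60],[0,0,0,0,0,0,60]]]'
cat > sp.py <<'E'
from h import *
import sys
z=float(sys.argv[2]); n=sys.argv[1]; tz=float(sys.argv[3]); g=np.array([float(v) for v in sys.argv[4:6]])
im,K,P=shot("wrist",n); b=im[:,:,2].astype(int)
u0=proj([*g,z],K,P).astype(int); r=60; s=b[u0[1]-r:u0[1]+r,u0[0]-r:u0[0]+r]; m=(s>150).astype(np.uint8)
n_,l,st,ce=cv2.connectedComponentsWithStats(m)
for ct in sorted(cv2.findContours(m,cv2.RETR_EXTERNAL,1)[0],key=len)[-2:]:
    if len(ct)<8: continue
    (cx,cy),ax,_=cv2.fitEllipse(ct); p=at((cx+u0[0]-r,cy+u0[1]-r),K,P,z); print(p.round(4),np.round(ax),"off",totool([p[0],p[1],tz]))
o=bot.get_obs(); print(o["ee_pos"].round(4),o["tcp_rot"].round(2))
E
python3 sp.py w2 .018 .004 .4972 -.2292
```

```text
time: 3.02
ee_pos: [0.5028, -0.2338, 0.078]
tcp_rot: [179.4, -1.2, 1.6]
wrist_force: [-0.4, -0.3, 0.5]
opening: 0.0512
[ 0.4966 -0.2279  0.018 ] [33. 35.] off [-0.75 -0.7   7.38]
[ 0.5028 -0.2339  0.078 ] [179.35  -1.17   1.56]
```

```bash
cat >> h.py <<'E'
def corr(p,yaw=3.0):
    "row needed to bring the tool upright at p"
    T=tool(); D=R.from_euler('xyz',[180,0,yaw],degrees=True).as_matrix()
    rv=R.from_matrix(T[:3,:3].T@D).as_rotvec(); print("row",totool(p),rv.round(4),"tcp",T[:3,3].round(4),"F",bot.get_obs()["wrist_force"].round(1),"open",round(bot.get_obs()["opening"],4))
E
python3 -c "
from h import *
corr([.4969,-.2285,.06])"
```

```text
row [-0.61 -0.57  1.78] [ 0.0116 -0.0203 -0.0253] tcp [ 0.5028 -0.2339  0.078 ] F [-0.2  0.5 -0.1] open 0.0513
```

```bash
python3 -m pendant '[[[-0.6,-0.57,1.7,0.012,-0.02,-0.025,60],[0,0,0,0,0,0,60],[0,0,0,0,0,0,60]]]'
python3 sp.py w3 .018 .004 .4969 -.2285; python3 -c "
from h import *
corr([.4969,-.2285,.06])"
```

```text
time: 3.32
ee_pos: [0.4986, -0.2298, 0.0653]
tcp_rot: [179.9, -0.3, 3.1]
wrist_force: [-0.5, -0.5, 0.8]
opening: 0.0509
[ 0.4967 -0.2279  0.018 ] [34. 37.] off [-0.18 -0.19  6.08]
[ 0.4984 -0.2296  0.0648] [179.93  -0.22   3.07]
row [-0.14 -0.12  0.48] [ 0.0013 -0.0038  0.0011] tcp [ 0.4984 -0.2296  0.0648] F [-0.9 -0.2 -1.2] open 0.051
```

```bash
python3 -m pendant '[[[-0.18,-0.18,2,0,-0.004,0,60],[0,0,2,0,0,0,60],[0,0,0,0,0,0,60],[0,0,0,0,0,0,60]]]'
python3 -c "
from h import *
corr([.4967,-.228,.005])"
```

```text
time: 3.7
ee_pos: [0.4987, -0.229, 0.028]
tcp_rot: [179.8, -0.3, 3.0]
wrist_force: [0.8, 0.2, 0.1]
opening: 0.051
row [-0.2  -0.12  2.3 ] [ 0.004  -0.0047  0.0007] tcp [ 0.4987 -0.229   0.028 ] F [0.8 0.2 0.1] open 0.051
```

```bash
python3 -m pendant '[[[-0.2,-0.12,1.9,0.004,-0.004,0,60],[0,0,0,0,0,0,60],[0,0,0,0,0,0,60]]]'
python3 -c "
from h import *
corr([.4967,-.228,.005])"
```

```text
time: 3.95
ee_pos: [0.4984, -0.2287, 0.013]
tcp_rot: [179.9, -0.2, 3.0]
wrist_force: [-0.1, -0.9, 0.5]
opening: 0.0514
row [-0.17 -0.08  0.8 ] [ 0.0019 -0.0043  0.0006] tcp [ 0.4984 -0.2287  0.013 ] F [-0.1 -0.9  0.5] open 0.0514
```

```bash
python3 -m pendant '[[[-0.35,-0.12,1.1,0.003,-0.006,0,60],[0,0,0,0,0,0,60],[0,0,0,0,0,0,60]]]'
python3 -c "
from h import *
corr([.4967,-.228,.005])"
```

```text
time: 4.2
ee_pos: [0.4961, -0.2285, 0.0046]
tcp_rot: [180.0, -0.1, 3.0]
wrist_force: [-0.2, -0.7, 0.1]
opening: 0.0516
row [ 0.06 -0.04 -0.04] [ 0.0006 -0.0012  0.0005] tcp [ 0.4961 -0.2285  0.0046] F [-0.2 -0.7  0.1] open 0.0516
```

```bash
python3 -m pendant '[[[0,0,0,0,0,0,15],[0,0,0,0,0,0,15],[0,0,0,0,0,0,15],[0,0,0,0,0,0,15],[0,0,0,0,0,0,15]]]' 50
python3 -m pendant '[[[0,0,0,0,0,0,15],[0,0,0,0,0,0,15],[0,0,0,0,0,0,15]]]'
python3 -m pendant '[[[0,0,-4,0,0,0,15],[0,0,-4,0,0,0,15],[0,0,-4,0,0,0,15],[0,0,-4,0,0,0,15],[0,0,-4,0,0,0,15]]]'
python3 -m pendant '[[[0,0,-4,0,0,0,15],[0,0,-2,0,0,0,15],[0,0,0,0,0,0,15],[0,0,0,0,0,0,15]]]'
python3 -c "
from h import *
corr([.487,.033,.25])"
```

```text
time: 4.62
ee_pos: [0.4968, -0.2288, 0.0062]
tcp_rot: [179.9, -0.2, 3.0]
wrist_force: [0.8, -0.4, -0.5]
opening: 0.0128
time: 4.87
ee_pos: [0.4969, -0.2288, 0.0064]
tcp_rot: [179.9, -0.2, 3.0]
wrist_force: [-0.5, 0.3, -0.2]
opening: 0.0129
time: 5.28
ee_pos: [0.4911, -0.2261, 0.2026]
tcp_rot: [-179.6, 0.8, 3.0]
wrist_force: [0.3, 0.3, -0.4]
opening: 0.0126
time: 5.62
ee_pos: [0.4933, -0.2271, 0.2755]
tcp_rot: [-179.9, 0.1, 3.0]
wrist_force: [0.2, 0.2, -0.2]
opening: 0.0129
row [  0.75 -26.01   2.58] [-0.0012  0.0021  0.0006] tcp [ 0.4933 -0.2271  0.2755] F [ 0.2  0.2 -0.2] open 0.0129
```

The fingers closed to 12.8 mm, so the grasp missed. Looking again.

```bash
python3 ring.py spacer 0.018 w4; python3 sp.py w4b .018 .005 .4967 -.228
```

```text
[ 0.4932 -0.2271  0.2753] [-1.7993e+02  1.3000e-01  3.0300e+00]
mark [323. 189.] 0.56
mask [312.7, 178.9, 333.6, 198.6] 0.62
  at z: min/max [ 0.4853 -0.2397] [ 0.5111 -0.2161]
[ 0.4963 -0.2275  0.018 ] [19. 20.] off [ 0.54  0.19 26.79]
[ 0.4925 -0.2267  0.2729] [-179.82    0.34    3.04]
```

View pics/w4.png

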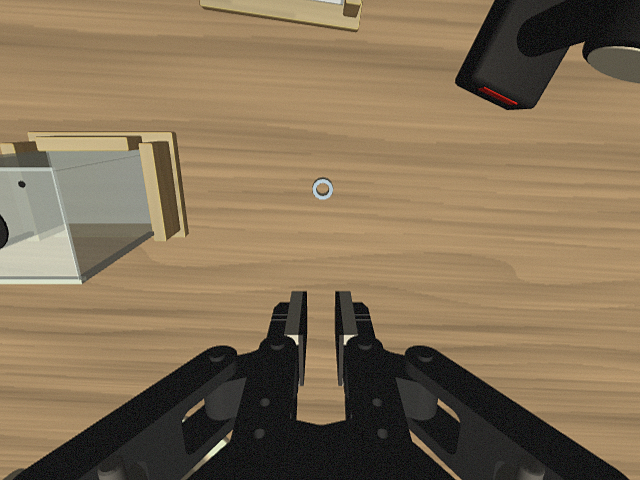

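The ring is unmoved and still at (0.4966, -0.228). In the picture the fingertips appear about 20 mm behind the nominal TCP. I'll go back down over the ring in small steps while watching the wrist force.

```bash
python3 -m pendant '[[[0.1,0,4,0,0,0,55],[0.1,0,4,0,0,0,55],[0.1,0,4,0,0,0,55],[0.1,0,4,0,0,0,55],[0,0,4,0,0,0,55]]]'
python3 -m pendant '[[[0,0,3,0,0,0,55],[0,0,0,0,0,0,55],[0,0,0,0,0,0,55]]]'
python3 -c "
from h import *
corr([.4967,-.228,.006])"
```

```text
time: 6.23
ee_pos: [0.4967, -0.2266, 0.0699]
tcp_rot: [180.0, -0.1, 3.0]
wrist_force: [0.1, -1.1, 0.9]
opening: 0.0474
time: 6.48
ee_pos: [0.4885, -0.2228, 0.0257]
tcp_rot: [-179.5, 0.9, 3.0]
wrist_force: [-0.3, -0.1, 0.4]
opening: 0.047
row [0.82 0.58 1.95] [-0.0083  0.0159  0.0005] tcp [ 0.4885 -0.2228  0.0257] F [-0.3 -0.1  0.4] open 0.047
```

```bash
python3 -m pendant '[[[0.7,0.5,1,-0.008,0.014,0,55],[0,0,0,0,0,0,55],[0,0,0,0,0,0,55]]]'
python3 -m pendant '[[[0.2,0.1,0.5,0,0.002,0,55],[0,0,0,0,0,0,55],[0,0,0,0,0,0,55]]]'
python3 -c "
from h import *
corr([.4967,-.228,.006])"
```

```text
time: 6.73
ee_pos: [0.4959, -0.2275, 0.0184]
tcp_rot: [-180.0, 0.1, 3.0]
wrist_force: [0.7, 0.3, 1.3]
opening: 0.0471
time: 6.98
ee_pos: [0.5, -0.2293, 0.0176]
tcp_rot: [179.9, -0.3, 3.0]
wrist_force: [0.0, 0.1, 1.1]
opening: 0.0471
row [-0.33 -0.15  1.16] [ 0.0021 -0.0051  0.0005] tcp [ 0.5    -0.2293  0.0176] F [0.  0.1 1.1] open 0.0471
```

```bash
python3 -m pendant '[[[-0.25,-0.15,1.2,0.002,-0.005,0,55],[0,0,0,0,0,0,55],[0,0,0,0,0,0,55]]]'
python3 -m pendant '[[[0,0,0.7,0,0,0,55],[0,0,0,0,0,0,55],[0,0,0,0,0,0,55]]]'
python3 -m pendant '[[[0,0,0.7,0,0,0,55],[0,0,0,0,0,0,55],[0,0,0,0,0,0,55]]]'
python3 -c "
from h import *
corr([.4967,-.228,-.01])"
```

```text
time: 7.23
ee_pos: [0.4981, -0.2282, 0.0062]
tcp_rot: [179.9, -0.1, 3.0]
wrist_force: [-0.2, -0.6, 1.2]
opening: 0.0468
time: 7.48
ee_pos: [0.4977, -0.2279, -0.002]
tcp_rot: [180.0, -0.0, 3.0]
wrist_force: [-1.0, -0.5, -0.5]
opening: 0.0472
time: 7.73
ee_pos: [0.4976, -0.2278, -0.0099]
tcp_rot: [180.0, -0.0, 3.0]
wrist_force: [-0.3, 0.0, 0.1]
opening: 0.0468
row [-0.09  0.01  0.01] [ 0.0003 -0.0005  0.0007] tcp [ 0.4976 -0.2278 -0.0099] F [-0.3  0.   0.1] open 0.0468
```

No contact with the TCP at -10 mm, so the fingertips do stand well behind the stated TCP. Closing here.

```bash
python3 -m pendant '[[[0,0,0,0,0,0,15],[0,0,0,0,0,0,15],[0,0,0,0,0,0,15],[0,0,0,0,0,0,15],[0,0,0,0,0,0,15]]]' 50
python3 ring.py spacer 0.018 w5
```

```text
time: 8.15
ee_pos: [0.4978, -0.228, -0.0095]
tcp_rot: [180.0, -0.1, 3.0]
wrist_force: [-0.0, -0.1, 0.1]
opening: 0.0228
[ 0.4978 -0.2279 -0.0095] [ 1.7997e+02 -6.0000e-02  3.0400e+00]
mark [321. 299.] 0.71
```

View pics/w5.png

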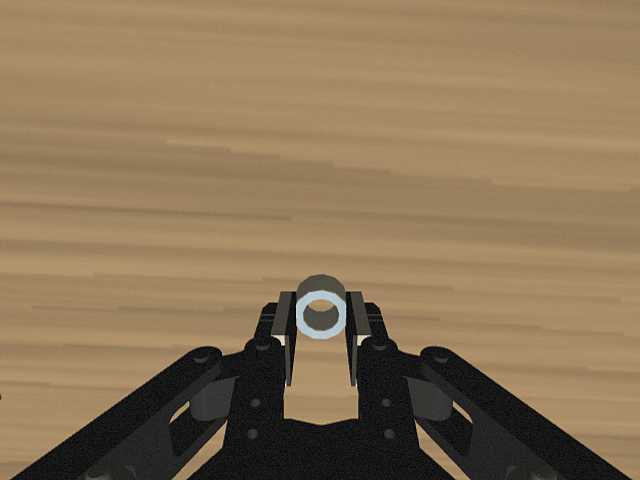

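```bash
python3 - <<'E'
from h import *
c=bot.get_calibration("wrist"); T=tool(); P=T@c["T_tool_cam"]; K=c["intrinsics"]
im=cv2.imread("pics/w5.png"); s=im[260:350,280:360]; m=(s[:,:,0]>150).astype(np.uint8)
ct=max(cv2.findContours(m,cv2.RETR_EXTERNAL,1)[0],key=len); e=cv2.fitEllipse(ct); uv=np.array(e[0])+[280,260]; print(e,uv)
for z in(.012,.018,.024): p=at(uv,K,P,z); print(z,p.round(4),totool(p))
for n,h in(("ring top",(.4966,-.2278,.018)),("ring bot",(.4966,-.2278,0))): print(n,proj(h,K,P))
for q in((.011,.0115,0),(.011,.0115,-.02),(.011,.0115,-.04),(-.011,.0115,0),(-.011,.0115,-.02),(-.011,.0115,-.04)):
    print(q,proj((T@[*q,1])[:3],K,P).round())
cv2.imwrite("pics/w5c.png",cv2.resize(im[260:440,230:410],None,fx=3.3,fy=3.3,interpolation=2))
E
```

```text
((40.49080276489258, 54.353607177734375), (48.170562744140625, 51.480926513671875), 91.40756225585938) [320.49080276 314.35360718]
0.012 [ 0.4939 -0.2273  0.012 ] [-0.38 -0.09 -2.16]
0.018 [ 0.4975 -0.2271  0.018 ] [-0.02 -0.09 -2.76]
0.024 [ 0.501  -0.2269  0.024 ] [ 0.34 -0.08 -3.36]
ring top [322.0009904  316.17735975]
ring bot [321.87821701 296.92130258]
(0.011, 0.0115, 0) [345. 267.]
(0.011, 0.0115, -0.02) [348. 284.]
(0.011, 0.0115, -0.04) [351. 306.]
(-0.011, 0.0115, 0) [344. 305.]
(-0.011, 0.0115, -0.02) [347. 326.]
(-0.011, 0.0115, -0.04) [350. 353.]
```

View pics/w5c.png

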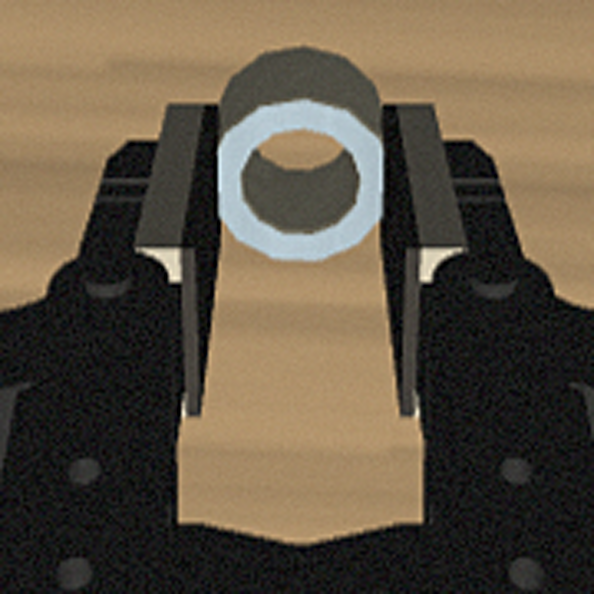

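The fingertips appear at about tool z = -24 mm, so only the top few millimetres of the ring are gripped. I'll reopen, go about 8 mm deeper and regrip.

```bash
python3 -m pendant '[[[0,0,0,0,0,0,48],[0,0,0,0,0,0,48],[0,0,0,0,0,0,48]]]'
python3 -m pendant '[[[0,0,0.5,0,0,0,48],[0,0,0,0,0,0,48],[0,0,0,0,0,0,48]]]'
python3 -m pendant '[[[0,0,0.4,0,0,0,48],[0,0,0,0,0,0,48],[0,0,0,0,0,0,48]]]'
python3 -c "
from h import *
corr([.4970,-.228,-.018])"
```

```text
time: 8.55
ee_pos: [0.4978, -0.2279, -0.0096]
tcp_rot: [180.0, -0.0, 3.0]
wrist_force: [-0.5, 0.2, 0.4]
opening: 0.0409
time: 8.8
ee_pos: [0.4978, -0.228, -0.0151]
tcp_rot: [180.0, -0.1, 3.0]
wrist_force: [0.4, 0.5, 1.0]
opening: 0.0412
time: 9.05
ee_pos: [0.4976, -0.2279, -0.0198]
tcp_rot: [180.0, -0.0, 3.0]
wrist_force: [0.0, -0.3, 0.5]
opening: 0.0411
row [-0.06  0.01 -0.18] [ 0.0004 -0.0006  0.0006] tcp [ 0.4976 -0.2279 -0.0198] F [ 0.  -0.3  0.5] open 0.0411
```

```bash
python3 -m pendant '[[[0,0,0,0,0,0,12],[0,0,0,0,0,0,12],[0,0,0,0,0,0,12],[0,0,0,0,0,0,12],[0,0,0,0,0,0,12]]]' 50
python3 -m pendant '[[[0,0,-1,0,0,0,12],[0,0,0,0,0,0,12],[0,0,0,0,0,0,12]]]'
python3 -m pendant '[[[0,0,-3,0,0,0,12],[0,0,-3,0,0,0,12],[0,0,0,0,0,0,12],[0,0,0,0,0,0,12]]]'
python3 - <<'E'
from h import *
im,K,P=shot("wrist","w6"); cv2.imwrite("pics/w6c.png",cv2.resize(im[250:400,220:420,::-1],None,fx=3,fy=3,interpolation=2)); corr([.4970,-.228,.1])
E
```

```text
time: 9.47
ee_pos: [0.4978, -0.2279, -0.0195]
tcp_rot: [180.0, -0.1, 3.0]
wrist_force: [0.2, -0.7, -0.3]
opening: 0.0236
time: 9.72
ee_pos: [0.4976, -0.2279, -0.0086]
tcp_rot: [180.0, -0.0, 3.0]
wrist_force: [-0.1, -0.2, -0.2]
opening: 0.0236
time: 10.05
ee_pos: [0.4968, -0.2275, 0.053]
tcp_rot: [-180.0, 0.1, 3.0]
wrist_force: [-0.4, -0.6, -1.8]
opening: 0.0241
row [-0.02  0.03 -4.66] [-0.0002  0.0003  0.0006] tcp [ 0.4971 -0.2277  0.0534] F [ 0.  -0.1  0.4] open 0.0233
```

View pics/w6c.png

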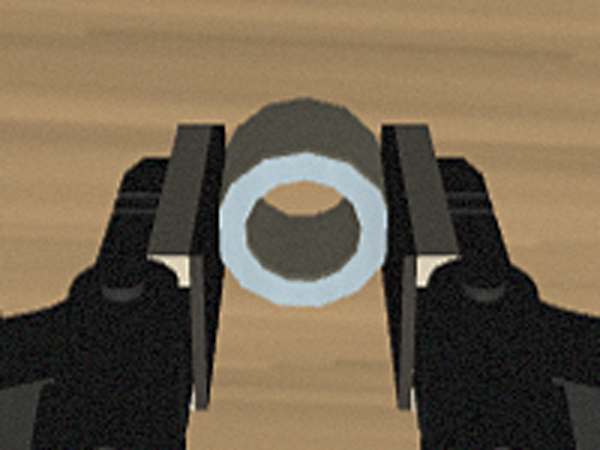

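The ring is well held, deep between the pads. Lifting it and going beside the stud for one look.

```bash
python3 -m pendant '[[[0,0,-4,0,0,0,12],[0,0,-4,0,0,0,12],[0,0,-4,0,0,0,12],[0,0,-4,0,0,0,12],[0,0,-4,0,0,0,12]]]'
python3 -m pendant '[[[0,0,0,0,0,0,12],[-0.8,-4,0,0,0,0,12],[-0.8,-4,0,0,0,0,12],[-0.8,-4,0,0,0,0,12],[-0.8,-4,0,0,0,0,12]]]'
python3 -m pendant '[[[-0.8,-4,0,0,0,0,12],[-0.8,-4,0,0,0,0,12],[-0.8,-2,0,0,0,0,12],[0,0,0,0,0,0,12],[0,0,0,0,0,0,12]]]'
cat > stud.py <<'E'
from h import *
import sys
im,K,P=shot("wrist",sys.argv[1]); o=bot.get_obs(); print(o["ee_pos"].round(4),o["tcp_rot"].round(2),"open",o["opening"].round(4))
for t,z in(("stud_seat",.187),("stud_head",.2149)):
    for m in bot.mark_of("wrist",t): print(t,np.round(m["uv"],1),round(m["confidence"],2),at(m["uv"],K,P,z).round(4))
E
python3 stud.py w7
```

```text
time: 10.52
ee_pos: [0.4923, -0.2255, 0.2454]
tcp_rot: [-179.4, 1.2, 3.0]
wrist_force: [0.6, -0.3, -0.5]
opening: 0.0234
time: 10.93
ee_pos: [0.4551, -0.07, 0.2505]
tcp_rot: [-179.7, 0.8, 2.5]
wrist_force: [-0.0, 0.4, -0.4]
opening: 0.0233
time: 11.35
ee_pos: [0.4231, 0.0307, 0.2476]
tcp_rot: [-179.2, 1.0, 3.7]
wrist_force: [-0.2, 0.6, -1.0]
opening: 0.0236Traceback (most recent call last):
  File "stud.py", line 3, in <module>
    im,K,P=shot("wrist",sys.argv[1]); o=bot.get_obs(); print(o["ee_pos"].round(4),o["tcp_rot"].round(2),"open",o["opening"].round(4))
                                                                                                               ^^^^^^^^^^^^^^^^^^
AttributeError: 'float' object has no attribute 'round'
```

View pics/w7.png

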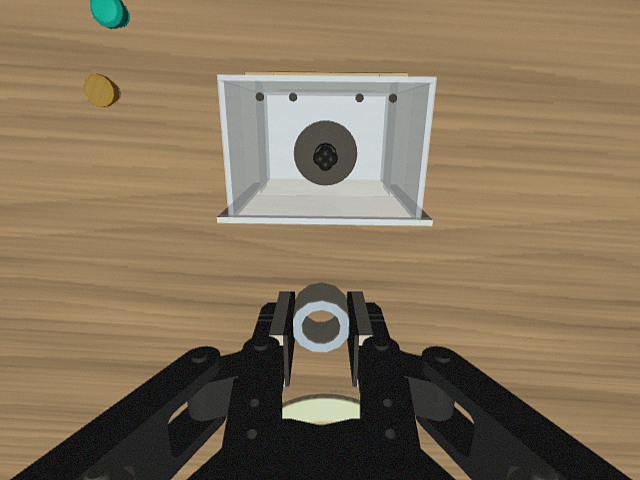

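The picture shows the stud flange centred near (326,153) with the head at (325,157), and the spacer held at (321,327). The rim is below at row 220. Next I'll fit the flange ellipse.

```bash
sed -i 's/o\["opening"\].round(4)/round(o["opening"],4)/' stud.py
cat >> stud.py <<'E'
g=[float(v) for v in sys.argv[2:4]] or [.489,.034]
u0=proj([*g,.187],K,P).astype(int); r=55; x0,y0=max(u0[0]-r,0),max(u0[1]-r,0)
s=im[y0:u0[1]+r,x0:u0[0]+r].max(2); m=(s<115).astype(np.uint8)
ct=max(cv2.findContours(m,cv2.RETR_EXTERNAL,1)[0],key=cv2.contourArea); ct=cv2.convexHull(ct); (cx,cy),ax,a=cv2.fitEllipse(ct)
uv=(cx+x0,cy+y0); p=at(uv,K,P,.187); d=(P[:3,:3].T@(p-P[:3,3]))[2]
print("flange",np.round(uv,1),np.round(ax,1),"at",p.round(4),"dia mm",np.round(np.array(ax)*d/K[0,0]*1000,1))
E
python3 stud.py w8; python3 -c "
from h import *
corr([.44,.033,.25])"
```

```text
[0.4235 0.0297 0.2477] [-179.25    1.03    3.53] open 0.0232
stud_seat [324.2 153.4] 0.67 [0.4841 0.0336 0.187 ]
stud_head [322.6 164. ] 0.86 [0.4812 0.0341 0.2149]
flange [324.3 152.6] [62.9 64.2] at [0.4846 0.0335 0.187 ] dia mm [39.1 39.9]
row [ 1.64 -0.29 -0.24] [-0.013   0.0179  0.0079] tcp [0.4237 0.0291 0.2479] F [-0.  -0.1 -1.1] open 0.0235
```

```bash
python3 -m pendant '[[[2.4,-0.4,1,-0.013,0.018,0.01,12],[0,0,0,0,0,0,12],[0,0,0,0,0,0,12]]]'
python3 -c "
from h import *
corr([.454,.0335,.23])"
```

```text
time: 11.8
ee_pos: [0.4494, 0.0249, 0.237]
tcp_rot: [-179.7, -0.0, 3.0]
wrist_force: [-0.2, -0.3, 0.1]
opening: 0.0233
row [ 0.5  -0.83  0.7 ] [-0.0046 -0.0005  0.0008] tcp [0.4494 0.0249 0.237 ] F [-0.2 -0.3  0.1] open 0.0233
```

```bash
python3 -m pendant '[[[0.5,-0.9,0.7,-0.004,0,0,12],[0,0,0,0,0,0,12],[0,0,0,0,0,0,12],[0,0,0,0,0,0,12]]]'
python3 stud.py w9; python3 -c "
from h import *
corr([.484,.0335,.215])"
```

```text
time: 12.13
ee_pos: [0.4545, 0.0272, 0.2289]
tcp_rot: [-179.7, 0.1, 3.3]
wrist_force: [0.6, 1.8, -0.5]
opening: 0.0235
[0.4545 0.0272 0.229 ] [-1.7971e+02  9.0000e-02  3.2900e+00] open 0.0235
stud_seat [315.  209.6] 0.97 [0.4845 0.0334 0.187 ]
stud_head [311.4 225.7] 0.56 [0.4826 0.0346 0.2149]
flange [315. 209.] [63.6 64.9] at [0.4849 0.0335 0.187 ] dia mm [38.3 39.1]
row [ 2.97 -0.44  1.42] [-0.005   0.0009  0.0052] tcp [0.4546 0.0273 0.2292] F [ 0.1  0.5 -0.4] open 0.0236
```

```bash
python3 - <<'E'
from h import *
im=cv2.imread("pics/w9.png"); c=bot.get_calibration("wrist"); T=tool(); P=T@c["T_tool_cam"]; K=c["intrinsics"]
s=im[280:370,280:365]; m=(s[:,:,0]>150).astype(np.uint8)
ct=max(cv2.findContours(m,cv2.RETR_EXTERNAL,1)[0],key=len); e=cv2.fitEllipse(ct); uv=np.array(e[0])+[280,280]; print(uv,e[1])
p=at(uv,K,P,T[2,3]+.0375); print(totool(p))
E
python3 -m pendant '[[[1.5,-0.3,0,-0.002,0,0.002,12],[1.5,-0.3,0,0,0,0,12],[0,-0.3,0,0,0,0,12],[0,-0.2,0,0,0,0,12],[0,0,0,0,0,0,12]]]'
python3 -c "
from h import *
corr([.4847,.0335,.215])"
```

```text
[320.54580307 326.24458313] (50.091392517089844, 56.323429107666016)
[ 0.01 -0.08 -3.75]
time: 12.7
ee_pos: [0.4841, 0.0338, 0.2307]
tcp_rot: [-179.5, -0.0, 3.8]
wrist_force: [-0.9, -0.1, -0.6]
opening: 0.0235
row [0.05 0.05 1.57] [-0.0083 -0.0005  0.0131] tcp [0.4841 0.0338 0.2307] F [-0.9 -0.1 -0.6] open 0.0235
```

```bash
python3 -m pendant '[[[0.06,0.1,1,-0.008,0,0.012,12],[0.02,0.05,1,0,0,0,12],[0,0,0.5,0,0,0,12],[0,0,0,0,0,0,12],[0,0,0,0,0,0,12]]]'
python3 -c "
from h import *
corr([.4847,.0327,.2])"
```

```text
time: 13.12
ee_pos: [0.4832, 0.0278, 0.2029]
tcp_rot: [-179.9, -0.0, 3.3]
wrist_force: [1.0, 1.0, 0.9]
opening: 0.0237
row [ 0.17 -0.48  0.29] [-0.0025 -0.      0.0057] tcp [0.4832 0.0278 0.2029] F [1.  1.  0.9] open 0.0237
```

```bash
python3 -m pendant '[[[0.1,-0.3,0,-0.002,0,0.003,12],[0.05,-0.3,0,-0.002,0,0.002,12],[0,-0.2,0,-0.002,0,0,12],[0,-0.1,0,-0.002,0,0,12],[0,0,0,0,0,0,12]]]'
python3 -c "
from h import *
corr([.4847,.0327,.2])"
python3 -m pendant '[[[0,0,0,0,0,0,12]]]'
python3 -c "
from h import *
corr([.4847,.0327,.2])"
```

```text
time: 13.53
ee_pos: [0.4847, 0.0301, 0.2035]
tcp_rot: [180.0, -0.0, 3.6]
wrist_force: [0.1, -0.7, -0.2]
opening: 0.0235
row [ 0.02 -0.26  0.35] [ 0.0004 -0.0008  0.0109] tcp [0.4847 0.0301 0.2035] F [ 0.1 -0.7 -0.2] open 0.0235
time: 13.62
ee_pos: [0.4848, 0.0302, 0.2037]
tcp_rot: [180.0, -0.1, 3.6]
wrist_force: [-0.3, 0.4, -0.8]
opening: 0.0235
row [ 0.   -0.25  0.37] [ 0.0004 -0.0011  0.011 ] tcp [0.4848 0.0302 0.2037] F [-0.3  0.4 -0.8] open 0.0235
```

```bash
python3 -m pendant '[[[0,-0.25,0,0,0,0,12],[0,-0.2,0,0,0,0,12],[0,-0.15,0,0,0,0,12],[0,0,0,0,0,0,12],[0,0,0,0,0,0,12]]]'
python3 -c "
from h import *
corr([.4847,.0327,.2])"
```

```text
time: 14.03
ee_pos: [0.4848, 0.0334, 0.2039]
tcp_rot: [-179.9, -0.1, 3.9]
wrist_force: [-0.2, 0.4, -0.2]
opening: 0.0237
row [-0.01  0.07  0.39] [-0.0024 -0.0015  0.016 ] tcp [0.4848 0.0334 0.2039] F [-0.2  0.4 -0.2] open 0.0237
```

```bash
python3 -m pendant '[[[0,0.07,0.5,0,0,0,12],[0,0,0.3,0,0,0,12],[0,0,0,0,0,0,12]]]'
python3 -c "
from h import *
corr([.4847,.0327,.1675])"
python3 -m pendant '[[[0,0,0.4,0,0,0,12],[0,0,0,0,0,0,12],[0,0,0,0,0,0,12]]]'
python3 -c "
from h import *
corr([.4847,.0327,.1675])"
```

```text
time: 14.28
ee_pos: [0.4849, 0.0327, 0.1952]
tcp_rot: [-179.9, -0.1, 3.9]
wrist_force: [0.3, 0.2, 0.6]
opening: 0.0233
row [-0.02  0.    2.77] [-0.0023 -0.0016  0.0161] tcp [0.4849 0.0327 0.1952] F [0.3 0.2 0.6] open 0.0233
time: 14.53
ee_pos: [0.4846, 0.0326, 0.1902]
tcp_rot: [-179.9, -0.0, 3.9]
wrist_force: [-0.9, 0.1, -0.9]
opening: 0.0232
row [ 0.01 -0.01  2.27] [-0.0023 -0.0008  0.0159] tcp [0.4846 0.0326 0.1902] F [-0.9  0.1 -0.9] open 0.0232
```

No contact, with the ring 5 mm below the head top, so it is threading on. Continuing down.

```bash
python3 -m pendant '[[[0,0,0.7,0,0,0,12],[0,0,0,0,0,0,12],[0,0,0.6,0,0,0,12],[0,0,0,0,0,0,12]]]'
python3 -c "
from h import *
corr([.4847,.0327,.1675])"
python3 -m pendant '[[[0,0,0.4,0,0,0,12],[0,0,0,0,0,0,12],[0,0,0,0,0,0,12]]]'
python3 -c "
from h import *
corr([.4847,.0327,.1675])"
```

```text
time: 14.87
ee_pos: [0.4847, 0.0326, 0.1758]
tcp_rot: [-179.9, -0.0, 3.9]
wrist_force: [0.1, 0.3, -0.1]
opening: 0.0238
row [ 0.   -0.01  0.83] [-0.0023 -0.0008  0.0158] tcp [0.4847 0.0326 0.1758] F [ 0.1  0.3 -0.1] open 0.0238
time: 15.12
ee_pos: [0.4845, 0.0326, 0.171]
tcp_rot: [-179.9, -0.0, 3.9]
wrist_force: [1.1, -0.7, 0.4]
opening: 0.0235
row [ 0.02 -0.01  0.35] [-0.0023 -0.0004  0.0158] tcp [0.4845 0.0326 0.171 ] F [ 1.1 -0.7  0.4] open 0.0235
```

```bash
python3 -m pendant '[[[0,0,0.2,0,0,0,12],[0,0,0,0,0,0,12]]]'
python3 -m pendant '[[[0,0,0.25,0,0,0,12],[0,0,0.1,0,0,0,12],[0,0,0.1,0,0,0,12]]]'
python3 -c "
from h import *
corr([.4847,.0327,.1675])"
```

```text
time: 15.28
ee_pos: [0.4846, 0.0327, 0.1689]
tcp_rot: [-179.9, -0.0, 3.9]
wrist_force: [0.6, 0.2, -0.7]
opening: 0.0237
time: 15.53
ee_pos: [0.485, 0.0327, 0.1673]
tcp_rot: [-179.9, -0.2, 3.9]
wrist_force: [-3.0, -0.2, 6.9]
opening: 0.0232
row [-0.03 -0.   -0.02] [-0.0023 -0.0043  0.0159] tcp [0.485  0.0327 0.1673] F [-3.  -0.2  6.9] open 0.0232
```

Contact of 6.9 N at the expected height, so the spacer is seated. Releasing and rising.

```bash
python3 -m pendant '[[[0,0,0,0,0,0,50],[0,0,0,0,0,0,50],[0,0,0,0,0,0,50],[0,0,0,0,0,0,50]]]'
python3 -m pendant '[[[0,0,-2,0,0,0,60],[0,0,-4,0,0,0,60],[0,0,-3,0,0,0,60],[0,0,0,0,0,0,60]]]'
python3 -m pendant '[[[-3.0,0,0,0,0,0,60],[-1.5,0,0,0,0,0,60],[0,0,0,0,0,0,60],[0,0,0,0,0,0,60]]]'
python3 stud.py w10
python3 - <<'E'
from h import *
im=cv2.imread("pics/w10.png"); cv2.imwrite("pics/w10c.png",cv2.resize(im[60:310,180:460],None,fx=2.4,fy=2.4,interpolation=2))
c=bot.get_calibration("wrist"); P=tool()@c["T_tool_cam"]; K=c["intrinsics"]
for z in (.187,.205,.215): print(z,proj((.4847,.0335,z),K,P))
for m in bot.mark_of("wrist","spacer"): print(m, at(m["uv"],K,P,.187))
E
```

```text
time: 15.87
ee_pos: [0.4852, 0.0327, 0.1676]
tcp_rot: [-179.9, -0.3, 3.9]
wrist_force: [0.9, -0.4, -0.4]
opening: 0.0428
time: 16.2
ee_pos: [0.483, 0.0324, 0.2578]
tcp_rot: [-179.9, 0.1, 3.9]
wrist_force: [0.5, 0.3, 0.7]
opening: 0.051
time: 16.53
ee_pos: [0.4387, 0.0293, 0.2577]
tcp_rot: [-179.9, 0.0, 3.9]
wrist_force: [0.3, -0.5, 0.4]
opening: 0.0516
[0.4388 0.0293 0.2576] [-1.7987e+02  4.0000e-02  3.9100e+00] open 0.0509
stud_seat [321.9 174. ] 0.64 [0.4862 0.0327 0.187 ]
stud_head [315.1 186.7] 0.84 [0.4824 0.0365 0.2149]
flange [320.6 176.2] [58.6 58.9] at [0.4847 0.0335 0.187 ] dia mm [39.1 39.3]
0.187 [320.59269414 176.89752755]
0.205 [320.50092387 181.26223485]
0.215 [320.4433685  183.99963973]
{'uv': [320.2, 180.7], 'confidence': 0.78} [0.48215668 0.03358879 0.187     ]
```

View pics/w10c.png

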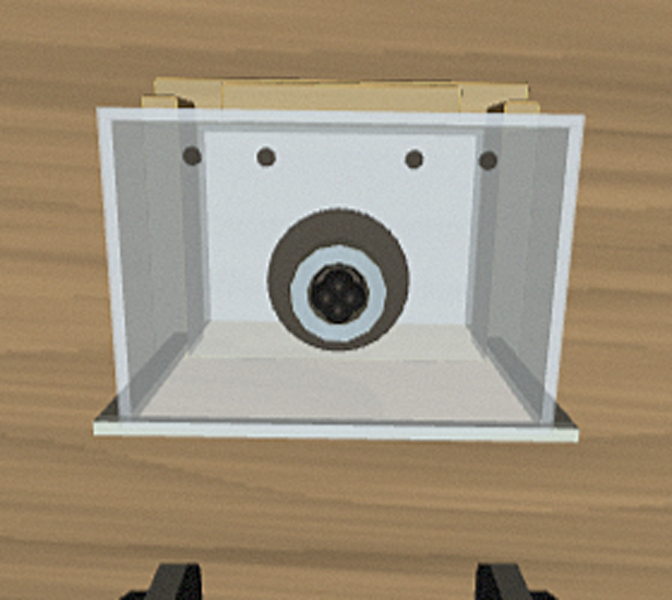

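The spacer is flat on the flange at crop (338,293), with the black head standing out of it. Next, the knob.

```bash
python3 -m pendant '[[[1.1,-3.5,0,0,0,0,62],[1.1,-3.5,0,0,0,0,62],[1.1,-3.5,0,0,0,0,62],[1.1,-3.5,0,0,0,0,62],[1.1,-3.5,0,0,0,0,62]]]'
python3 -m pendant '[[[0.5,-3.0,0,0,0,0,62],[0,0,3,0,0,0,62],[0,0,3,0,0,0,62],[0,0,3,0,0,0,62],[0,0,0,0,0,0,62]]]'
cat > kn.py <<'E'
from h import *
import sys
im,K,P=shot("wrist",sys.argv[1])
hsv=cv2.cvtColor(im,cv2.COLOR_RGB2HSV)
for m in bot.masks_of("wrist","knob"):
    px=m["pixels"]; ct=max(cv2.findContours(px.astype(np.uint8),0,1)[0],key=len)
    w=np.array([at(q[0],K,P,.019)[:2] for q in ct])
    print("mask",np.round(m["extent"]),round(m["confidence"],2),"rgb",im[px].mean(0).round(),"at .019:",w.min(0).round(4),w.max(0).round(4))
for m in bot.mark_of("wrist","knob"): print("mark",np.round(m["uv"]),round(m["confidence"],2),at(m["uv"],K,P,0).round(4))
corr([.517,.275,.05])
E
python3 kn.py w11
```

```text
time: 17.15
ee_pos: [0.4889, 0.1193, 0.2614]
tcp_rot: [-175.7, 0.3, 11.2]
wrist_force: [0.5, 0.2, 0.0]
opening: 0.053
time: 17.57
ee_pos: [0.4933, 0.1443, 0.1696]
tcp_rot: [-174.7, 0.3, 13.2]
wrist_force: [-0.9, -0.1, -0.7]
opening: 0.0531
mask [218.  51. 259.  94.] 0.86 rgb [ 32. 159. 137.] at .019: [0.5744 0.2365] [0.6062 0.2696]
mask [188. 138. 224. 174.] 0.67 rgb [157. 127.  59.] at .019: [0.5001 0.2554] [0.532  0.2874]
mark [214. 155.] 0.93 [0.5149 0.2717 0.    ]
mark [244.  74.] 0.63 [0.5913 0.2546 0.    ]
row [  5.   -11.    13.79] [-0.0922  0.0041  0.1775] tcp [0.4957 0.1445 0.177 ] F [ 0.8 -0.2 -0.5] open 0.0533
```

```bash
python3 -m pendant '[[[0,0,0,-0.03,0,0.04,62],[0,0,0,-0.03,0,0.04,62],[0,0,0,-0.03,0,0.04,62],[0,0,0,0,0,0.04,62],[0,0,0,0,0,0,62]]]'
python3 -c "
from h import *
print(bot.get_obs()['q'].round(1)); corr([.517,.272,.15])"
```

```text
time: 18.13
ee_pos: [0.5098, 0.0844, 0.186]
tcp_rot: [-177.9, -0.3, 8.2]
wrist_force: [0.5, -0.3, -0.6]
opening: 0.0528
[  8.2  -0.4   2.   92.    2.1 179.9]
row [  3.37 -18.32   4.29] [-0.0367 -0.0044  0.091 ] tcp [0.5098 0.0844 0.186 ] F [ 0.5 -0.3 -0.6] open 0.0528
```

q6 is at its 180° limit, which explains the drift: yaw cannot go below q1. I'll lift clear, use a yaw of about 40° for the knob, and then go over.

```bash
python3 -m pendant '[[[0,0,-3,0,0,0,62],[0,0,-4,0,0,0,62],[0,0,-1,0,0,-0.11,62],[0,0,0,-0.015,0,-0.11,62],[0,0,0,-0.015,0,-0.11,62]]]'
python3 -m pendant '[[[0,0,0,0,0,-0.11,62],[0,0,0,0,0,-0.11,62],[0,0,0,0,0,0,62],[0,0,0,0,0,0,62]]]'
python3 -c "
from h import *
print(bot.get_obs()['q'].round(1)); corr([.505,.268,.2],40)"
```

```text
time: 18.55
ee_pos: [0.5104, 0.0755, 0.2723]
tcp_rot: [179.8, -0.8, 27.1]
wrist_force: [0.3, 0.1, 0.1]
opening: 0.0529
time: 18.88
ee_pos: [0.5116, 0.0733, 0.2768]
tcp_rot: [179.2, -1.0, 40.4]
wrist_force: [-0.0, -0.1, -0.6]
opening: 0.0532
[  8.2   1.2  13.8 101.4  -0.2 147.9]
row [ 11.97 -15.38   7.67] [ 0.0139 -0.0171  0.006 ] tcp [0.5116 0.0733 0.2768] F [-0.  -0.1 -0.6] open 0.0532
```

```bash
python3 -m pendant '[[[2.4,-3,0,0.003,-0.004,0,62],[2.4,-3,0,0.003,-0.004,0,62],[2.4,-3,0,0.003,-0.004,0,62],[2.4,-3,0,0.003,-0.004,0,62],[2.4,-3,0,0,0,0,62]]]'
python3 -m pendant '[[[0,0,3,0,0,0,62],[0,0,3,0,0,0,62],[0,0,3,0,0,0,62],[0,0,0,0,0,0,62],[0,0,0,0,0,0,62]]]'
sed -i 's/corr(\[.517,.275,.05\])/corr([.515,.2715,.05],40)/' kn.py; python3 kn.py w12
```

```text
time: 19.3
ee_pos: [0.5098, 0.2633, 0.2794]
tcp_rot: [179.6, -0.2, 38.3]
wrist_force: [1.0, -0.6, -0.0]
opening: 0.0529
time: 19.72
ee_pos: [0.5114, 0.272, 0.1875]
tcp_rot: [179.6, -0.4, 37.7]
wrist_force: [-0.7, -0.1, 1.0]
opening: 0.0529
mask [372. 138. 403. 174.] 0.76 rgb [ 35. 169. 145.] at .019: [0.575  0.2394] [0.6052 0.2707]
mask [304. 194. 339. 224.] 0.62 rgb [163. 132.  61.] at .019: [0.5007 0.2574] [0.532  0.2881]
mask [376. 269. 639. 479.] 0.17 rgb [123. 114.  92.] at .019: [ 0.4669 -0.2742] [0.5545 0.1328]
mark [322. 203.] 0.95 [0.5151 0.2736 0.    ]
mark [386. 155.] 0.77 [0.5915 0.2528 0.    ]
row [ 0.04  0.1  13.9 ] [ 0.008  -0.0095 -0.0394] tcp [0.5124 0.2721 0.189 ] F [-0.3 -0.1 -0.3] open 0.0529
```

```bash
python3 -m pendant '[[[0.2,0.1,3,0.008,-0.009,0,62],[0.1,0,3,0,0,0,62],[0,0,3,0,0,0,62],[0,0,0,0,0,0,62],[0,0,0,0,0,0,62]]]'
python3 kn.py w13; python3 -c "
from h import *
corr([.516,.2725,.03],38)"
```

```text
time: 20.28
ee_pos: [0.5221, 0.2744, 0.1094]
tcp_rot: [179.8, -1.0, 37.4]
wrist_force: [0.4, -0.1, 0.6]
opening: 0.0534
mask [378. 161. 424. 204.] 0.89 rgb [ 34. 165. 142.] at .019: [0.5739 0.2381] [0.6058 0.2704]
mask [297. 224. 341. 263.] 0.69 rgb [160. 129.  61.] at .019: [0.5    0.2573] [0.5327 0.2895]
mark [316. 238.] 0.88 [0.5136 0.2743 0.    ]
mark [394. 178.] 0.78 [0.5898 0.2549 0.    ]
row [-0.9  -0.21  5.98] [ 0.0035 -0.0192 -0.0449] tcp [0.5224 0.2747 0.11  ] F [0.3 0.6 0.8] open 0.0528
row [-0.8  -0.24  7.98] [ 0.0032 -0.0193 -0.01  ] tcp [0.5224 0.2747 0.11  ] F [0.3 0.6 0.8] open 0.0528
```

```bash
python3 -m pendant '[[[-0.8,-0.2,3,0.003,-0.019,0,62],[0,0,2,0,0,0,62],[0,0,2,0,0,0,62],[0,0,0,0,0,0,62],[0,0,0,0,0,0,62]]]'
python3 -c "
from h import *
corr([.516,.273,.0],38)"
```

```text
time: 20.85
ee_pos: [0.5209, 0.2745, 0.0499]
tcp_rot: [179.8, -0.9, 37.4]
wrist_force: [-0.8, 1.0, 0.1]
opening: 0.0529
row [-0.56 -0.19  4.98] [ 0.0027 -0.0155 -0.0106] tcp [0.5209 0.2745 0.0499] F [-0.8  1.   0.1] open 0.0529
```

```bash
python3 -m pendant '[[[-0.5,-0.2,0.8,0.002,-0.014,0,62],[-0.1,0,0.8,0,-0.003,0,62],[0,0,0.8,0,0,0,62],[0,0,0.6,0,0,0,62],[0,0,0,0,0,0,62]]]'
python3 -c "
from h import *
corr([.516,.273,-.017],38)"
```

```text
time: 21.27
ee_pos: [0.5174, 0.274, 0.0238]
tcp_rot: [179.9, -0.3, 37.4]
wrist_force: [0.1, 0.5, 0.4]
opening: 0.0528
row [-0.19 -0.01  4.08] [ 0.0018 -0.0047 -0.0106] tcp [0.5174 0.274  0.0238] F [0.1 0.5 0.4] open 0.0528
```

```bash
python3 -m pendant '[[[-0.15,0,1,0.002,-0.004,0,62],[0,0,1,0,0,0,62],[0,0,1,0,0,0,62],[0,0,0,0,0,0,62],[0,0,0,0,0,0,62]]]'
python3 -m pendant '[[[-0.1,0,1,0,0,0,62],[0,0,0,0,0,0,62],[0,0,0,0,0,0,62]]]'
python3 -c "
from h import *
corr([.516,.273,-.017],38)"
```

```text
time: 21.68
ee_pos: [0.5158, 0.2728, -0.01]
tcp_rot: [-180.0, 0.0, 37.4]
wrist_force: [-1.3, 0.5, 0.0]
opening: 0.0528
time: 21.93
ee_pos: [0.5149, 0.272, -0.0212]
tcp_rot: [-180.0, 0.0, 37.4]
wrist_force: [-0.1, 0.5, -0.7]
opening: 0.0528
row [ 0.15 -0.01 -0.42] [-0.0006  0.0008 -0.0108] tcp [ 0.5149  0.272  -0.0212] F [-0.1  0.5 -0.7] open 0.0528
```

```bash
python3 -m pendant '[[[0.1,0,-0.35,0,0,0,62],[0,0,0,0,0,0,62],[0,0,0,0,0,0,20],[0,0,0,0,0,0,20],[0,0,0,0,0,0,20]]]' 110
python3 -m pendant '[[[0,0,0,0,0,0,20],[0,0,0,0,0,0,20],[0,0,0,0,0,0,20]]]'
python3 -c "
from h import *
corr([.516,.273,-.017],38)"
python3 -m pendant '[[[0,0,-1,0,0,0,20],[0,0,-2,0,0,0,20],[0,0,-3,0,0,0,20],[0,0,0,0,0,0,20],[0,0,0,0,0,0,20]]]'
python3 - <<'E'
from h import *
im,K,P=shot("wrist","w14"); cv2.imwrite("pics/w14c.png",cv2.resize(im[230:400,220:420,::-1],None,fx=3,fy=3,interpolation=2)); corr([.516,.273,.1],38)
E
```

```text
time: 22.35
ee_pos: [0.5167, 0.2732, -0.0155]
tcp_rot: [-180.0, -0.1, 37.4]
wrist_force: [1.1, -1.3, -0.7]
opening: 0.0265
time: 22.6
ee_pos: [0.5168, 0.2733, -0.0153]
tcp_rot: [-180.0, -0.1, 37.4]
wrist_force: [-1.2, -0.6, 0.2]
opening: 0.0263
row [-0.09 -0.03  0.17] [-0.     -0.0023 -0.0107] tcp [ 0.5168  0.2733 -0.0153] F [-1.2 -0.6  0.2] open 0.0263
time: 23.02
ee_pos: [0.5154, 0.2726, 0.0476]
tcp_rot: [-180.0, 0.1, 37.4]
wrist_force: [0.1, -1.0, -0.9]
opening: 0.0266
row [ 0.02 -0.01 -5.17] [-0.0004 -0.0004 -0.0107] tcp [0.5159 0.2728 0.0483] F [ 0.5 -0.2  0.9] open 0.0268
```

View pics/w14c.png

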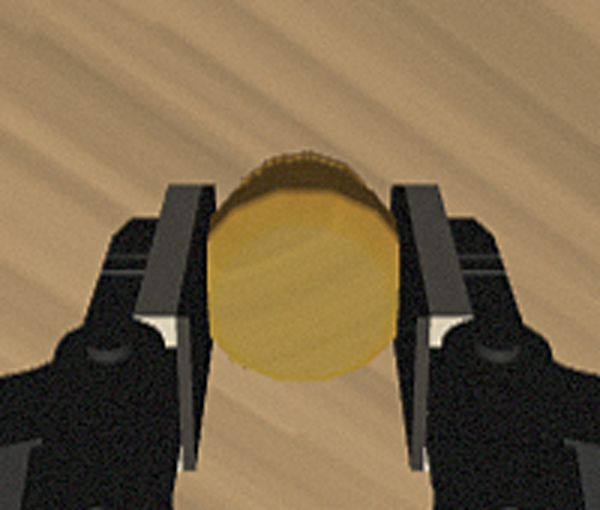

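The knob is held upright, centred between the pads at crop (303,270). Carrying it over the stud.

```bash
python3 -m pendant '[[[0,0,-4,0,0,0,20],[0,0,-4,0,0,0,20],[0,0,-4,0,0,0,20],[0,0,-4,0,0,0,20],[0,0,-3.5,0,0,0,20]]]'
python3 -m pendant '[[[0,0,0,0,0,0,20],[-2.8,2.8,0,0,0,0,20],[-2.8,2.8,0,0,0,0,20],[-2.8,2.8,0,0,0,0,20],[-2.8,2.8,0,0,0,0,20]]]'
python3 -m pendant '[[[-2.8,2.8,0,0,0,0,20],[-1.4,1.4,0,0,0,0,20],[0,0,0,0,0,0,20],[0,0,0,0,0,0,20]]]'
python3 -c "
from h import *
print(bot.get_obs()['q'].round(1));corr([.485,.033,.215],37)"
```

```text
time: 23.48
ee_pos: [0.5112, 0.2702, 0.2377]
tcp_rot: [-179.8, 1.2, 37.4]
wrist_force: [0.4, 0.6, -0.3]
opening: 0.0266
time: 23.9
ee_pos: [0.4925, 0.116, 0.2438]
tcp_rot: [-179.8, 0.6, 38.0]
wrist_force: [0.9, 0.4, 0.0]
opening: 0.0265
time: 24.23
ee_pos: [0.4827, 0.0482, 0.2427]
tcp_rot: [-179.8, 0.8, 37.6]
wrist_force: [-0.2, 1.1, -1.0]
opening: 0.0262
[  5.9  -2.2   6.5  99.5  -0.2 148.3]
row [-0.71  1.36  2.77] [-0.0031  0.0131  0.0105] tcp [0.4827 0.0482 0.2427] F [-0.2  1.1 -1. ] open 0.0262
```

```bash
python3 -m pendant '[[[-0.7,1.4,0.5,-0.003,0.013,0,20],[0,0,0.7,0,0,0,20],[0,0,0,0,0,0,20],[0,0,0,0,0,0,20]]]'
python3 -c "
from h import *
corr([.485,.033,.21],37)"
```

```text
time: 24.57
ee_pos: [0.4859, 0.0348, 0.2288]
tcp_rot: [-179.9, 0.0, 37.7]
wrist_force: [0.5, 0.1, -1.0]
opening: 0.0265
row [-0.19  0.09  1.88] [-0.0018  0.0007  0.0115] tcp [0.4859 0.0348 0.2288] F [ 0.5  0.1 -1. ] open 0.0265
```

```bash
python3 -m pendant '[[[-0.2,0.1,0.8,-0.002,0,0,20],[0,0,0.8,0,0,0,20],[0,0,0,0,0,0,20],[0,0,0,0,0,0,20]]]'
python3 -c "
from h import *
corr([.485,.033,.205],37)"
```

```text
time: 24.9
ee_pos: [0.4849, 0.0354, 0.2104]
tcp_rot: [-179.9, 0.1, 37.9]
wrist_force: [-0.1, 0.8, -0.2]
opening: 0.0266
row [-0.14  0.2   0.54] [-0.0009  0.0021  0.0152] tcp [0.4849 0.0354 0.2104] F [-0.1  0.8 -0.2] open 0.0266
```

```bash
python3 -m pendant '[[[-0.15,0.25,0.2,0,0.002,0,20],[-0.05,0.1,0.2,0,0,0,20],[0,0,0,0,0,0,20],[0,0,0,0,0,0,20]]]'
python3 -c "
from h import *
corr([.485,.033,.205],37)"
```

```text
time: 25.23
ee_pos: [0.4854, 0.0315, 0.206]
tcp_rot: [-179.9, 0.0, 37.9]
wrist_force: [0.7, -1.1, -0.5]
opening: 0.0264
row [ 0.05 -0.14  0.1 ] [-0.001  0.     0.016] tcp [0.4854 0.0315 0.206 ] F [ 0.7 -1.1 -0.5] open 0.0264
```

```bash
python3 -m pendant '[[[0.05,-0.13,0.2,0,0,0,20],[0,0,0.2,0,0,0,20],[0,0,0,0,0,0,20],[0,0,0,0,0,0,20]]]'
python3 -c "
from h import *
corr([.485,.033,.1895],37)"
```

```text
time: 25.57
ee_pos: [0.4852, 0.0328, 0.2021]
tcp_rot: [-180.0, -0.0, 37.9]
wrist_force: [1.1, 0.5, -0.6]
opening: 0.0266
row [-0.01 -0.02  1.26] [-0.0006 -0.0007  0.0154] tcp [0.4852 0.0328 0.2021] F [ 1.1  0.5 -0.6] open 0.0266
```

Aligned to within 0.3 mm. Now pressing.

```bash
python3 -m pendant '[[[0,0,0.4,0,0,0,20],[0,0,0.2,0,0,0,20]]]' 120
python3 -m pendant '[[[0,0,0.3,0,0,0,20],[0,0,0.3,0,0,0,20]]]'
python3 -c "
from h import *
corr([.485,.033,.1895],37)"
```

```text
time: 25.73
ee_pos: [0.4856, 0.0329, 0.1966]
tcp_rot: [180.0, -0.1, 37.9]
wrist_force: [-2.4, -0.0, 9.5]
opening: 0.026
time: 25.9
ee_pos: [0.4858, 0.033, 0.1918]
tcp_rot: [179.9, -0.2, 37.9]
wrist_force: [0.7, -0.3, -1.0]
opening: 0.026
row [-0.07 -0.05  0.23] [ 0.0015 -0.0041  0.0156] tcp [0.4858 0.033  0.1918] F [ 0.7 -0.3 -1. ] open 0.026
```

The push rose to 9.5 N and then gave way: the click. I keep bearing down.

```bash
python3 -m pendant '[[[0,0,0.3,0,0,0,20],[0,0,0.3,0,0,0,20]]]'
python3 -m pendant '[[[0,0,0.4,0,0,0,20],[0,0,0.4,0,0,0,20]]]'
python3 -c "
from h import *
corr([.485,.033,.1895],37)"
```

```text
time: 26.07
ee_pos: [0.4866, 0.0333, 0.1888]
tcp_rot: [179.8, -0.5, 37.9]
wrist_force: [-11.2, 1.0, 43.8]
opening: 0.026
time: 26.23
ee_pos: [0.4871, 0.0335, 0.189]
tcp_rot: [179.5, -1.0, 37.9]
wrist_force: [-12.2, -1.4, 31.7]
opening: 0.026
row [-0.2  -0.09 -0.06] [ 0.0091 -0.0175  0.0158] tcp [0.4871 0.0335 0.189 ] F [-12.2  -1.4  31.7] open 0.026
```

```bash
python3 -m pendant '[[[-0.15,-0.05,0.3,0.008,-0.015,0,20]]]'
python3 - <<'E'
from h import *
for i in range(4):
    im,K,P=shot("wrist","w15"); corr([.485,.033,.1895],37)
cv2.imwrite("pics/w15c.png",cv2.resize(im[200:400,200:440,::-1],None,fx=3,fy=3,interpolation=2))
E
```

```text
time: 26.32
ee_pos: [0.486, 0.033, 0.1892]
tcp_rot: [179.8, -0.4, 37.9]
wrist_force: [-0.3, 1.0, 13.1]
opening: 0.0262
row [-0.1  -0.07 -0.05] [ 0.0035 -0.0059  0.0158] tcp [0.4862 0.0331 0.189 ] F [-6.   0.1 23.8] open 0.0259
row [-0.11 -0.07 -0.04] [ 0.0035 -0.0063  0.0159] tcp [0.4863 0.0332 0.1891] F [-6.   0.8 23.8] open 0.0261
row [-0.11 -0.06 -0.05] [ 0.0036 -0.0064  0.0159] tcp [0.4863 0.0332 0.1891] F [-6.4  0.3 22.3] open 0.0263
row [-0.11 -0.07 -0.05] [ 0.0036 -0.0063  0.0158] tcp [0.4863 0.0331 0.189 ] F [-5.6 -0.  22.8] open 0.0262
```

A steady 23 N is held. One last look from the side.

```bash
python3 - <<'E'
from h import *
im,K,P=shot("scene","s2"); cv2.imwrite("pics/s2c.png",cv2.resize(im[150:290,310:450,::-1],None,fx=4,fy=4,interpolation=2)); corr([.485,.033,.1895],37)
for t in("spray_bottle","work_lamp","marker"):
    m=bot.mark_of("scene",t)
    if m: print(t,at(m[0]["uv"],K,P,0).round(3))
E
```

```text
row [-0.11 -0.07 -0.05] [ 0.0036 -0.0064  0.0158] tcp [0.4863 0.0332 0.189 ] F [-4.8 -0.1 23.2] open 0.0262
spray_bottle [0.662 0.417 0.   ]
work_lamp [ 0.664 -0.431  0.   ]
marker [0.764 0.063 0.   ]
```

View pics/s2c.png

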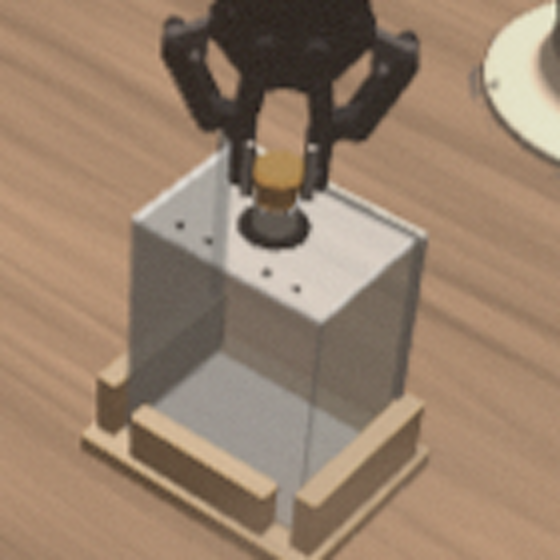

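The brass knob sits squarely on the spacer at crop (278,180), with the spacer on the flange at (272,220), the fingers on the knob and no visible gap. Handing in.

```bash
python3 -c "
from workcell import bot
print(bot.job_done())"
```

```text
the job is handed in; nothing more can be done
None
```

The spacer sleeve is on the stud, flat on its flange. The brass knob is pressed on top of it through the click, with the gripper still holding it and bearing down. I handed the job in at about 26.6 s; the system gave no verdict.

**Last checks**
- **Spacer:** it met the flange with 6.9 N at the expected height. A close picture showed it flat, with the stud head standing out of it.
- **Knob:** the push rose to 9.5 N, dropped to zero at the click, and the knob came home within 1 mm of the expected height. The final side picture shows no gap between knob and spacer.
- **Final hold:** a steady downward push of about 23 N, gripper at its 120 N setting, tool tilt about 0.4°. The push briefly reached 44 N while pressing home.
- **Other objects:** the spray bottle and work lamp read within 5 mm of where they started. The marker read about 13 mm off in y from its first scene-camera estimate, but the gripper never went near it, so that is probably detector error.

**What disagreed or failed**
- **Finger length:** the fingertips stand about 24 mm behind the stated TCP, so the first grasp of the spacer closed on nothing. I found this from the picture and worked with it from then on.
- **Opening reading:** the reported opening was 2.5 to 5.5 mm less than the true size of the gripped parts.
- **Wrist limit:** joint 6 ran up to its 180° limit once on the way to the knob, which tilted the tool and let it drift back beside the stud. I lifted clear and turned to a yaw of about 40°; the force readings showed no contact.
- **Sideways load:** about 5 N remains sideways in the final hold, and the tool stands about 1.3 mm off the aimed position.

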